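# Count bearings out of the sorting tray

### The arm

A 6-joint arm with a two-finger parallel gripper is mounted at the origin on the work surface. World frame = base frame: x ahead of the robot, y to its left, z up, the work surface at z = 0. Lengths are in m, angles in rad, forces in N, time in s.
With the tool pointing down it reaches from about 0.375 to 0.975 m from the base axis. Payload 3.8 kg.
Tool frame: the origin (TCP) lies at the very end of the fingers, on their centre line; the grasp point (between the pads) lies 19 mm behind it (bot.pinch_z is the distance from the TCP to the grasp point, in m); x points along the fingers, y is the direction in which the jaws open and shut, and the axes are right-handed (so a half turn about x gives the same grasp; the last joint's range is limited). The gripper opens to 85 mm and grips with 20 to 120 N. Pads are 22 mm wide; open, the fingers measure 114 mm over their backs; the gripper's body (76 mm by 85 mm) begins 54 mm behind the grasp point. The pads swing forward as they close: fully open they stand 13 mm farther back than shut.
Start: joints at [1.274, 0.264, 1.604, -0, 1.274, -0.037], TCP at [0.173, 0.652, 0.231] pointing down, gripper open.
Joint ranges: [-2.63, 2.63], [-0.94, 2.18], [0.31, 2.57], [-1.31, 4.45], [0, 2.66], [-2.55, 2.55]. Speed limits (rad/s): [2.57, 2.57, 3.14, 3.14, 3.14, 3.14].

### API

Orientations are given as a rotation vector (axis times angle).
In Python, from workcell import monitor, imaging, finish_job, bot gives the robot as it stands.
- The arm moves only by the tool jog_arm, never from a script. Its argument "rows" is a list of rows, each a list of 7 numbers: the shift along the tool's x, y, z in m, then the turn, a rotation vector about the tool's x, y, z in rad, then the opening in per cent of the stroke, from 0 (shut) to 100 (fully open). A call has 1 to 20 rows; each row is the pose to reach, as a shift and turn from the pose measured when the call began, along the tool's axes at that moment; what a row does not reach only later rows make up. A row lasts 1/10 s, in which the tool goes at most 50 mm and 8.59 degrees, less where a joint would pass 70% of its speed; a pose out of reach is approached as far as the arm can. A call with a gripper value outside its range is refused whole. The fingers move at their own pace and stop on an object; "force" is the grip in N (left out, the last holds). Time passes only in rows, so rows that repeat a pose let the fingers close. It gives the time, the measured TCP pose, the force and the opening at its end, in the units of the state.
- monitor.read_state(): the state, without advancing time (a new reading comes with each control period).
- imaging.read_camera(name): name is "side" or "top"; returns the picture (420x560x3 uint8, blue, green, red); there is no depth.
- imaging.camera_params(name): a dict with "fx", "fy", "cx", "cy" (pixels), "T" (4x4, takes a point from camera to world coordinates). Camera axes: x right, y down, z forward; pixel columns grow to the right and rows downward; lengths in m; the calibration is good to about 2 mm. A picture is of the moment at which its call begins. camera_params takes no time and is no camera call.
- finish_job(): hands the job in, once; it reports no verdict.
The state is a dict: "time": time; "q": joint angles; "joint_vel": joint speeds; "joint_torque": joint torques, N m; "tool_pos": TCP position; "tcp_rot": TCP orientation; "wrist_force": force on the tool from outside, world axes, zero at the start; "torque": the same for the moment, N m; "width": opening from 0.0 (shut) to 1.0 (fully open).
Only numpy, scipy, OpenCV 4.12 (cv2) and the standard library are available. Lean on these libraries where they do the work, as an engineer would, in place of code of your own. Each camera call takes 0.05 s, during which the arm holds its last target. There are 200 camera calls.

### The job

Count the three blue-sealed bearings out of the sorting tray for the next printer kit: push them one at a time with a fingertip along the tray floor and through the gate, so that each drops down the slot into the white box below. Push gently, never pinch or lift anything, and leave the orange-sealed bearing and the white printed hub in the tray in front of the gate. Do not disturb the other things on the bench.

Things in the scene. Friction and masses are not known exactly. Their poses are not given: they have to be found in the camera images.
- tray: fixed sorting tray: grey floor, black walls 5 mm thick, blue feet. Origin on the bench under its middle; +y runs to the gate (about the robot's left), x across, z up. Floor top at z = 70 mm, walls 18 mm above it. Inside faces: rear y = -165, sides x = +-125 mm up to y = 20, then a funnel: straight to x = +-20 mm at y = 110. Floor ends at y = 115 mm.
- gate (a point): middle of the gate, at floor level, axes as the tray's (y = 113 mm there): a gap 40 mm wide between two upright steel plates 4 mm thick (y = 111 to 115 mm), 22 mm tall. A bearing must pass between them; the floor ends flush with their far side, so a bearing drops as soon as its centre is past the plates.
- slot (a point): middle of the open slot behind the gate, at floor level, axes as the tray's: no floor here, 48 mm long (tray y = 115 to 163 mm) and 48 mm wide, with walls 18 mm high on both sides and an end wall beyond.
- box (a point): middle of the inner floor of the white open box fixed under the slot, 3 mm above the bench: 116 mm (x) by 124 mm (tray y = 95 to 219 mm), 60 mm tall, walls 3 mm. It catches the bearings; its far part shows past the slot's end wall.
- bearing_a: one of three alike sealed ball bearings with BLUE seals: a steel ring 32 mm in diameter, 9 mm thick, 15 mm bore, about 30 g, lying flat and loose on the tray floor. Origin at its centre (4.5 mm above the tray floor); own z is its axis (it may be either way up).
- bearing_b: one of three alike sealed ball bearings with BLUE seals: a steel ring 32 mm in diameter, 9 mm thick, 15 mm bore, about 30 g, lying flat and loose on the tray floor. Origin at its centre (4.5 mm above the tray floor); own z is its axis (it may be either way up).
- bearing_c: one of three alike sealed ball bearings with BLUE seals: a steel ring 32 mm in diameter, 9 mm thick, 15 mm bore, about 30 g, lying flat and loose on the tray floor. Origin at its centre (4.5 mm above the tray floor); own z is its axis (it may be either way up).
- bearing_orange: a bearing of the same size and weight with ORANGE seals, loose in the tray; it stays in the tray. Origin at its centre.
- hub: a white 3D-printed hub, loose in the tray: round foot 32 mm in diameter and 8 mm high, with a waisted knob of 23 mm diameter on it, 31 mm tall in all, 20 g; it stays in the tray. Origin at the centre of its underside.
- calipers: digital calipers lying on the bench right of the tray, 235 mm long, 12 mm high; bystander. Origin under the middle of the beam, own x along the beam.
- cutters: flush cutters with red handles lying on the bench left of the tray, about 140 mm long, 15 mm high; bystander. Origin underneath, near the pivot.
- bottle: clear bottle with a red cap, 60 mm in diameter, 155 mm tall, standing on the bench left of the tray; bystander. Origin at the centre of its underside.
- glue_stick: yellow glue stick, 29 mm in diameter, 92 mm tall, standing on the bench left of the tray; bystander. Origin at the centre of its underside.
- scraper: print scraper with black handle, lying on the bench right of the tray; bystander. Origin underneath.

How it is judged:
On the way, in this order (a step that is already met when the one before it is completed fails the run):
1. a first blue-sealed bearing is in the box under the slot (and only one) (((z of bearing_a in the frame of tray below 0.052 m and y of bearing_a in the frame of tray between 0.095 and 0.219 m and x of bearing_a in the frame of tray between -0.058 and 0.058 m) or (z of bearing_b in the frame of tray below 0.052 m and y of bearing_b in the frame of tray between 0.095 and 0.219 m and x of bearing_b in the frame of tray between -0.058 and 0.058 m) or (z of bearing_c in the frame of tray below 0.052 m and y of bearing_c in the frame of tray between 0.095 and 0.219 m and x of bearing_c in the frame of tray between -0.058 and 0.058 m))), for 0.2 s.
2. a second one has followed ((((z of bearing_a in the frame of tray below 0.052 m and y of bearing_a in the frame of tray between 0.095 and 0.219 m and x of bearing_a in the frame of tray between -0.058 and 0.058 m) and (z of bearing_b in the frame of tray below 0.052 m and y of bearing_b in the frame of tray between 0.095 and 0.219 m and x of bearing_b in the frame of tray between -0.058 and 0.058 m)) or ((z of bearing_a in the frame of tray below 0.052 m and y of bearing_a in the frame of tray between 0.095 and 0.219 m and x of bearing_a in the frame of tray between -0.058 and 0.058 m) and (z of bearing_c in the frame of tray below 0.052 m and y of bearing_c in the frame of tray between 0.095 and 0.219 m and x of bearing_c in the frame of tray between -0.058 and 0.058 m)) or ((z of bearing_b in the frame of tray below 0.052 m and y of bearing_b in the frame of tray between 0.095 and 0.219 m and x of bearing_b in the frame of tray between -0.058 and 0.058 m) and (z of bearing_c in the frame of tray below 0.052 m and y of bearing_c in the frame of tray between 0.095 and 0.219 m and x of bearing_c in the frame of tray between -0.058 and 0.058 m)))), for 0.2 s.
3. the third one has followed (z of each of bearing_a, bearing_b, bearing_c in the frame of tray below 0.052 m and y of bearing_a in the frame of tray between 0.095 and 0.219 m and x of bearing_a in the frame of tray between -0.058 and 0.058 m and y of bearing_b in the frame of tray between 0.095 and 0.219 m and x of bearing_b in the frame of tray between -0.058 and 0.058 m and y of bearing_c in the frame of tray between 0.095 and 0.219 m and x of bearing_c in the frame of tray between -0.058 and 0.058 m), for 0.2 s.
At the end, for the whole second after the job is handed in: The three blue-sealed bearings lie at rest in the box under the slot (centres 18 mm or more below the tray floor), dropped one after another; orange-sealed bearing and hub at rest on the tray floor before the gate; the things on the bench within 20 mm of their starts (all of step 3 and z of each of bearing_orange, hub in the frame of tray above 0.064 m and y of bearing_orange in the frame of tray between -0.165 and 0.108 m and x of bearing_orange in the frame of tray between -0.125 and 0.125 m and y of hub in the frame of tray between -0.165 and 0.108 m and x of hub in the frame of tray between -0.125 and 0.125 m and linear speed of each of bearing_a, bearing_b, bearing_c, bearing_orange, hub below 0.03 m/s and distance of each of calipers, cutters, bottle, glue_stick, scraper from where it was at the start of the episode below 0.02 m); the robot touches nothing.
It fails at once if a bearing or the hub is lifted more than 20 mm off the tray floor (z of any of bearing_a, bearing_b, bearing_c, bearing_orange in the frame of tray above 0.0945 m or z of hub in the frame of tray above 0.09 m).
It fails at once if a bearing or the hub is pinched or pressed with more than 20 N (contact force between the fingers and bearing_a above 20 N or contact force between the fingers and bearing_b above 20 N or contact force between the fingers and bearing_c above 20 N or contact force between the fingers and bearing_orange above 20 N or contact force between the fingers and hub above 20 N).
It fails at once if the orange-sealed bearing or the hub goes into the gate or leaves the tray (not ((z of bearing_orange in the frame of tray above 0.064 m and y of bearing_orange in the frame of tray between -0.165 and 0.108 m and x of bearing_orange in the frame of tray between -0.125 and 0.125 m) and (z of hub in the frame of tray above 0.064 m and y of hub in the frame of tray between -0.165 and 0.108 m and x of hub in the frame of tray between -0.125 and 0.125 m))).
It fails at once if a thing on the bench is moved by more than 20 mm (distance of any of calipers, cutters, bottle, glue_stick, scraper from where it was at the start of the episode above 0.02 m).
It also fails if it takes over 67 s, if anything falls off the work surface, if the arm or the gripper's body presses on something with over 40 N, if the wrist force passes 120 N, or if a joint passes its speed limit or range.

## Working session

There is one attempt and no reset: what is moved stays moved. The work goes in short steps, Python scripts to look and compute and a tool call to move; the robot and the scene stay as the last step left them, time stands still between calls to the robot, and variables do not carry over. Pictures are saved under pics/ and viewed, about 8 in all and at most 12, crops included, and the job is handed in when it is done.

Besides the shell and the picture viewer there is one more tool, called by a JSON object that holds its "method" and its "body". jog_arm: Moves the arm, as the interface text tells. Its arguments: {"type":"object","properties":{"rows":{"type":"array","items":{"type":"array","items":{"type":"number"}}},"force":{"type":"number"}},"required":["rows"]}

```bash
mkdir -p pics; ls; python3 - <<'E'
from workcell import monitor, imaging
import cv2,numpy as np
print(monitor.read_state())
for n in("top","side"):
    cv2.imwrite(f"pics/{n}0.png",imaging.read_camera(n)); p=imaging.camera_params(n); print(n,p)
E
```

```text
pics
{'time': 0.0, 'q': array([ 1.27409292e+00,  2.64818162e-01,  1.60539642e+00,  6.40031194e-06,
        1.27367738e+00, -3.68767798e-02]), 'joint_vel': array([-1.20233901e-03,  1.25920954e-03,  1.14167480e-03,  3.41861118e-05,
       -1.04047077e-03,  2.17070743e-04]), 'joint_torque': array([-4.80349954e-04, -5.15138376e+01, -3.67297375e+01,  2.32328409e-05,
        1.31181080e-02,  2.08465360e-05]), 'tool_pos': array([0.17318554, 0.65164313, 0.2299061 ]), 'tcp_rot': array([ 0.20219168,  1.56154314, -0.20576011]), 'wrist_force': array([-0.13041278,  0.31661873, -0.98772318]), 'torque': array([-0.00986519,  0.00727658, -0.01520739]), 'width': 0.9982290906571581}
top {'fx': 494.1564082096957, 'fy': 494.1564082096957, 'cx': 275.94898514296005, 'cy': 207.8912118070579, 'T': array([[ 0.01718967, -0.98573769,  0.16740884,  0.27343196],
       [-0.99979386, -0.0187555 , -0.00777661, -0.02282309],
       [ 0.01080553, -0.16724065, -0.98585689,  1.34151824],
       [ 0.        ,  0.        ,  0.        ,  1.        ]])}
side {'fx': 414.7763348325392, 'fy': 414.7763348325392, 'cx': 283.14791121840074, 'cy': 211.70613475689643, 'T': array([[-0.95103231, -0.24024591,  0.19447224,  0.32755717],
       [-0.30907209,  0.73210776, -0.60703597,  0.55921556],
       [ 0.00346327, -0.63741676, -0.77051144,  0.81460427],
       [ 0.        ,  0.        ,  0.        ,  1.        ]])}
```

View pics/top0.png

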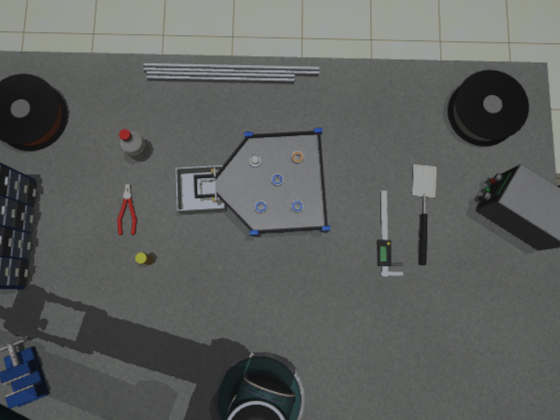

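View pics/side0.png

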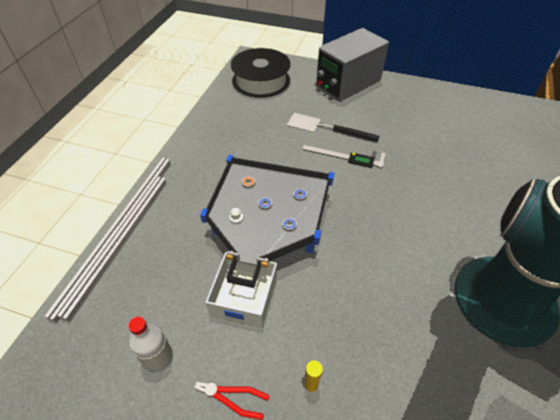

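```bash
cat > h.py <<'E'
import cv2,numpy as np
from workcell import imaging
P={n:imaging.camera_params(n) for n in("top","side")}
def ray(n,u,v):
    p=P[n];T=p["T"];d=T[:3,:3]@np.array([(u-p["cx"])/p["fx"],(v-p["cy"])/p["fy"],1]);return T[:3,3],d/np.linalg.norm(d)
def onz(n,uv,z):
    o,d=ray(n,*uv);return o+d*(z-o[2])/d[2]
def tri(a,b):
    o1,d1=ray("top",*a);o2,d2=ray("side",*b)
    s=np.linalg.lstsq(np.c_[d1,-d2],o2-o1,rcond=None)[0];p,q=o1+s[0]*d1,o2+s[1]*d2
    return (p+q)/2,np.linalg.norm(p-q)
def proj(n,X):
    p=P[n];T=p["T"];c=T[:3,:3].T@(np.asarray(X)-T[:3,3]);return np.array([p["fx"]*c[0]/c[2]+p["cx"],p["fy"]*c[1]/c[2]+p["cy"]])
HSV=dict(blue=((105,90,50),(130,255,255)),orange=((5,70,80),(20,255,255)),white=((0,0,190),(180,50,255)))
def blobs(img,c,box,amin=4):
    m=cv2.inRange(cv2.cvtColor(img,cv2.COLOR_BGR2HSV),*HSV[c]);x0,x1,y0,y1=box
    k=np.zeros_like(m);k[y0:y1,x0:x1]=m[y0:y1,x0:x1]
    if c!="white":k=cv2.morphologyEx(k,cv2.MORPH_CLOSE,np.ones((5,5)))
    n,_,s,ce=cv2.connectedComponentsWithStats(k)
    return [(ce[i].round(1).tolist(),int(s[i,4])) for i in range(1,n) if s[i,4]>=amin]
E
python3 - <<'E'
from h import *
B=dict(top=(170,335,120,240),side=(195,340,145,330))
for n in B:
    im=cv2.imread(f"pics/{n}0.png")
    for c in HSV: print(n,c,blobs(im,c,B[n]))
    x0,x1,y0,y1=B[n]
    cv2.imwrite(f"pics/{n}c.png",cv2.resize(im[y0:y1,x0:x1],None,fx=(4.5 if n=="top" else 3.2),fy=(4.5 if n=="top" else 3.2),interpolation=cv2.INTER_CUBIC))
E
```

```text
top blue [([317.7, 130.0], 42), ([248.1, 133.8], 44), ([277.0, 179.0], 47), ([296.6, 205.5], 56), ([260.2, 206.2], 54), ([325.6, 227.9], 48), ([253.5, 232.3], 51)]
top orange [([297.2, 156.3], 82), ([211.8, 170.0], 8), ([213.0, 198.9], 7)]
top white []
side blue [([229.2, 158.0], 38), ([330.4, 177.2], 60), ([299.4, 193.4], 43), ([264.7, 202.2], 70), ([204.0, 214.2], 82), ([289.3, 223.1], 53), ([313.5, 241.3], 157), ([213.9, 231.8], 8), ([233.4, 314.2], 100)]
side orange [([247.8, 181.0], 86), ([229.1, 256.7], 39), ([264.0, 263.9], 42)]
side white [([320.9, 150.1], 130), ([293.8, 193.0], 4), ([235.1, 210.9], 60), ([236.2, 218.0], 51), ([283.0, 221.8], 5), ([279.6, 237.7], 7), ([242.2, 295.8], 1102), ([230.5, 252.0], 4), ([244.3, 276.7], 26), ([243.2, 290.9], 205)]
```

View pics/topc.png

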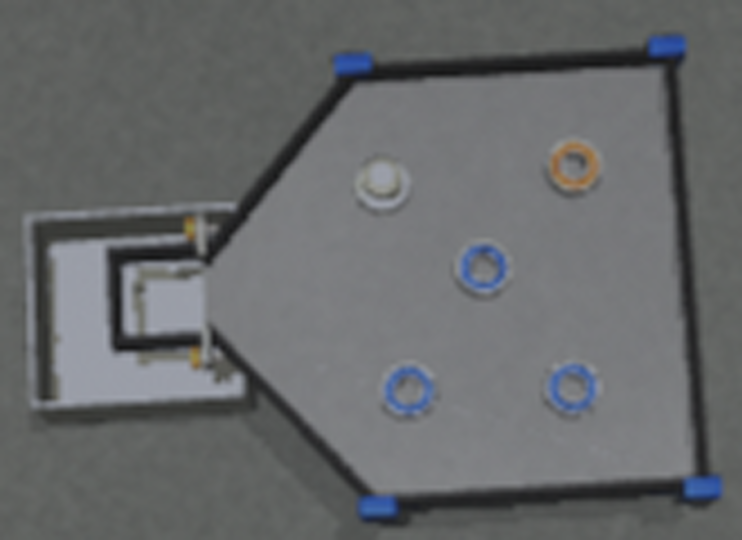

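```bash
python3 - <<'E'
from h import *
im=cv2.imread("pics/top0.png");g=cv2.cvtColor(im,cv2.COLOR_BGR2GRAY)
print("feet tri",*[tri(a,b) for a,b in [((317.7,130),(229.2,158)),((248.1,133.8),(204,214.2)),((325.6,227.9),(330.4,177.2)),((253.5,232.3),(313.5,241.3))]],sep="\n")
prs=dict(b1=((277,179),(264.7,202.2)),b2=((296.6,205.5),(299.4,193.4)),b3=((260.2,206.2),(289.3,223.1)),org=((297.2,156.3),(247.8,181)),hubtop=((255,159.8),(235.1,210.9)),brassA=((211.8,170),(229.1,256.7)),brassB=((213,198.9),(264,263.9)))
for k,(a,b) in prs.items(): print(k,tri(a,b)[0].round(4),tri(a,b)[1].round(4),onz("top",a,.079).round(4),onz("side",b,.079).round(4))
m=(g>75).astype(np.uint8)*255; m[:, :217]=0
m=cv2.morphologyEx(m,cv2.MORPH_OPEN,np.ones((3,3)))
n,l,s,ce=cv2.connectedComponentsWithStats(m); i=l[190,240]; print(g[190,240],g[120,200],s[i])
c=max(cv2.findContours((l==i).astype(np.uint8),cv2.RETR_EXTERNAL,2)[0],key=cv2.contourArea)
# line fits per side: points in px ranges
for p in cv2.approxPolyDP(cv2.convexHull(c),3,True)[:,0]: print(p,onz("top",p,.07).round(4)[:2])
E
```

```text
feet tri
(array([ 0.69707751, -0.13972546,  0.08741417]), np.float64(0.0010625723459243331))
(array([0.68396953, 0.04423993, 0.08054776]), np.float64(0.0031353280759097227))
(array([ 0.4371012 , -0.16153382,  0.07965167]), np.float64(0.001553864921725386))
(array([0.42640987, 0.02453626, 0.05916037]), np.float64(0.001827410305253886))
b1 [ 0.5639 -0.0343  0.0791] 0.0013 [ 0.5646 -0.0342  0.079 ] [ 0.5633 -0.0343  0.079 ]
b2 [ 0.4945 -0.0863  0.0792] 0.0013 [ 0.4951 -0.0863  0.079 ] [ 0.4939 -0.0864  0.079 ]
b3 [0.4904 0.008  0.0804] 0.0018 [0.4915 0.0081 0.079 ] [0.4898 0.007  0.079 ]
org [ 0.6265 -0.0866  0.0786] 0.0012 [ 0.627  -0.0865  0.079 ] [ 0.6257 -0.0862  0.079 ]
hubtop [0.6117 0.0241 0.0954] 0.0018 [0.6152 0.0246 0.079 ] [0.6192 0.0119 0.079 ]
brassA [0.5826 0.1361 0.0853] 0.0024 [0.5854 0.1371 0.079 ] [0.5835 0.1325 0.079 ]
brassB [0.5066 0.1302 0.0854] 0.0012 [0.5084 0.131  0.079 ] [0.5075 0.1264 0.079 ]
125 90 [   217      0    343    420 128122]
[559   0] [ 1.1012 -0.8235]
[559 419] [-0.0216 -0.7347]
[297 419] [-0.0309 -0.0931]
[217 337] [0.1597 0.1087]
[217   0] [1.0779 0.1428]
```

```bash
python3 - <<'E'
from h import *
from scipy.optimize import least_squares
im=cv2.imread("pics/top0.png");g=cv2.cvtColor(im,cv2.COLOR_BGR2GRAY)
m=(g>92).astype(np.uint8)*255; m[:, :217]=0
m[:125]=0;m[236:]=0;m[:,335:]=0
n,l,s,ce=cv2.connectedComponentsWithStats(m,connectivity=4); i=l[190,240]; print(s[i])
c=max(cv2.findContours((l==i).astype(np.uint8),cv2.RETR_EXTERNAL,2)[0],key=cv2.contourArea)
for p in cv2.approxPolyDP(cv2.convexHull(c),2.5,True)[:,0]: print(p,onz("top",p,.07).round(4)[:2])
# black wall rim (top z .088): outer rect of dark pixels
E
```

```text
[ 217  135  107   95 8120]
[316 135] [ 0.6895 -0.1367]
[323 225] [ 0.4466 -0.1558]
[253 229] [0.4328 0.0256]
[217 192] [0.5286 0.1224]
[217 178] [0.5662 0.1237]
[249 139] [0.6746 0.0423]
```

```bash
cat >> h.py <<'E'
from scipy.spatial.transform import Rotation as R
from workcell import monitor
TH=np.radians(4.5);C=np.array([.5545,.0160])
Rt=np.array([[np.cos(TH),-np.sin(TH)],[np.sin(TH),np.cos(TH)]])
w2t=lambda p:Rt.T@(np.asarray(p)[:2]-C)
t2w=lambda p:C+Rt@np.asarray(p)
def tool(sgn,h):  # desired: tool x down; push direction (heading h deg from tray +y toward +x) = sgn*tool z
    a=TH+np.radians(90-h);d=sgn*np.array([np.cos(a),np.sin(a),0]);x=np.array([0,0,-1.])
    return R.from_matrix(np.c_[x,np.cross(d,x),d])
def rel(tx,ty,z,sgn=1,h=0):
    s=monitor.read_state();r=R.from_rotvec(s["tcp_rot"])
    return np.r_[r.inv().apply(np.r_[t2w([tx,ty]),z]-s["tool_pos"]),(r.inv()*tool(sgn,h)).as_rotvec()].round(4)
def where():
    s=monitor.read_state();r=R.from_rotvec(s["tcp_rot"]).as_matrix()
    print("tray mm",(w2t(s["tool_pos"])*1e3).round(1),"z",s["tool_pos"][2].round(4),"t",s["time"],"w",s["width"].round(3),"F",s["wrist_force"].round(1),"q",s["q"].round(2),"\naxes xyz in world:",r.T.round(3).tolist())
E
python3 - <<'E'
from h import *
where()
for s in(1,-1): print(s,rel(.005,-.091,.16,s))
E
```

```text
Traceback (most recent call last):
  File "h.py", line 35, in where
    print("tray mm",(w2t(s["tool_pos"])*1e3).round(1),"z",s["tool_pos"][2].round(4),"t",s["time"],"w",s["width"].round(3),"F",s["wrist_force"].round(1),"q",s["q"].round(2),"\naxes xyz in world:",r.T.round(3).tolist())
                                                                                                      ^^^^^^^^^^^^^^^^
AttributeError: 'float' object has no attribute 'round'
```

```bash
sed -i 's/s\["width"\].round(3)/round(s["width"],3)/;s/"t",s\["time"\]/"t",round(s["time"],2)/' h.py; python3 - <<'E'
from h import *
where()
for s in(1,-1): print(s,rel(.005,-.091,.16,s))
E
```

```text
tray mm [-330.2  663.6] z 0.23 t 0.1 w 1.001 F [0.5 1.  0.1] q [ 1.27  0.26  1.61 -0.    1.27 -0.04] 
axes xyz in world: [[-0.001, -0.002, -1.0], [0.257, 0.966, -0.002], [0.966, -0.257, -0.0]]
1 [ 7.1300e-02 -6.0040e-01  5.6670e-01 -1.9091e+00 -2.0000e-03  1.4000e-03]
-1 [ 0.0713 -0.6004  0.5667  1.2324  0.0013  0.0018]
```

{"method": "jog_arm", "body": {"rows": [[0,-0.6,0.566,1.2324,0,0,12],[0,-0.6,0.566,1.2324,0,0,12],[0,-0.6,0.566,1.2324,0,0,12],[0,-0.6,0.566,1.2324,0,0,12],[0,-0.6,0.566,1.2324,0,0,12],[0,-0.6,0.566,1.2324,0,0,12],[0,-0.6,0.566,1.2324,0,0,12],[0,-0.6,0.566,1.2324,0,0,12],[0,-0.6,0.566,1.2324,0,0,12],[0,-0.6,0.566,1.2324,0,0,12],[0,-0.6,0.566,1.2324,0,0,12],[0,-0.6,0.566,1.2324,0,0,12],[0,-0.6,0.566,1.2324,0,0,12],[0,-0.6,0.566,1.2324,0,0,12],[0,-0.6,0.566,1.2324,0,0,12],[0,-0.6,0.566,1.2324,0,0,12],[0,-0.6,0.566,1.2324,0,0,12],[0,-0.6,0.566,1.2324,0,0,12],[0,-0.6,0.566,1.2324,0,0,12],[0,-0.6,0.566,1.2324,0,0,12]]}}

```text
time: 2.1
tool_pos: [0.5653, -0.0726, 0.2308]
tcp_rot: [1.149, 1.246, -1.153]
wrist_force: [-0.3, 0.3, 0.7]
width: 0.121
```

```bash
python3 - <<'E'
from h import *
where()
print(rel(.005,-.091,.074,-1))
E
```

```text
tray mm [  3.8 -89.2] z 0.2308 t 2.1 w 0.121 F [-0.3  0.3  0.7] q [-0.17  0.07  1.83 -0.    1.24 -0.25] 
axes xyz in world: [[-0.002, -0.001, -1.0], [0.997, 0.079, -0.002], [0.079, -0.997, 0.001]]
[0.1568 0.0015 0.0017 0.0008 0.0012 0.0019]
```

{"method": "jog_arm", "body": {"rows": [[0.05,0.001,0.002,0,0.001,0.002,12],[0.1,0.001,0.002,0,0.001,0.002,12],[0.13,0.001,0.002,0,0.001,0.002,12],[0.145,0.001,0.002,0,0.001,0.002,12],[0.152,0.001,0.002,0,0.001,0.002,12],[0.156,0.001,0.002,0,0.001,0.002,12],[0.156,0.001,0.002,0,0.001,0.002,12]]}}

```text
time: 2.8
tool_pos: [0.5674, -0.0746, 0.0762]
tcp_rot: [1.151, 1.243, -1.149]
wrist_force: [0.5, 0.5, -0.1]
width: 0.117
```

```bash
python3 - <<'E'
from h import *
where()
a=imaging.read_camera("top");b=imaging.read_camera("side")
a=cv2.resize(a[120:240,170:335],None,fx=3.2,fy=3.2,interpolation=2);b=cv2.resize(b[145:265,195:340],None,fx=3.2,fy=3.2,interpolation=2)
w=min(a.shape[1],b.shape[1])
cv2.imwrite("pics/1.png",cv2.resize(np.hstack([a[:,:w],b[:,:w]]),None,fx=.85,fy=.85))
E
```

```text
tray mm [  5.8 -91.3] z 0.0762 t 2.8 w 0.117 F [ 0.5  0.5 -0.1] q [-0.17  0.22  1.97 -0.    0.95 -0.25] 
axes xyz in world: [[0.003, -0.001, -1.0], [0.997, 0.08, 0.003], [0.08, -0.997, 0.001]]
```

View pics/1.png

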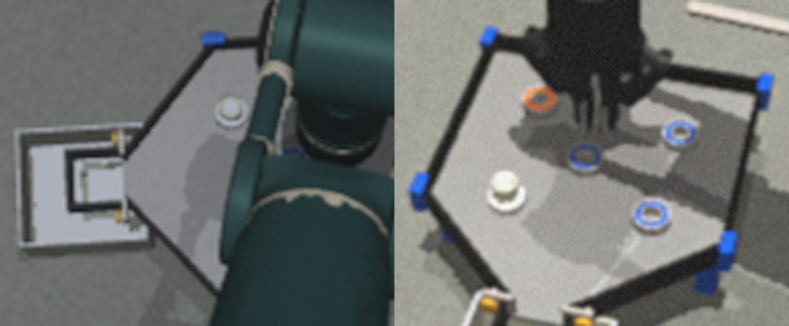

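{"method": "jog_arm", "body": {"rows": [[0.002,0,-0.004,0,0,0,12],[0.002,0,-0.008,0,0,0,12],[0.002,0,-0.012,0,0,0,12],[0.002,0,-0.016,0,0,0,12],[0.002,0,-0.02,0,0,0,12],[0.002,0,-0.025,0,0,0,12],[0.002,0,-0.032,0,0,0,12],[0.002,-0.001,-0.039,0,0,0,12],[0.002,-0.001,-0.046,0,0,0,12],[0.002,-0.002,-0.053,0,0,0,12],[0.002,-0.002,-0.06,0,0,0,12],[0.002,-0.003,-0.067,0,0,0,12],[0.002,-0.003,-0.074,0,0,0,12],[0.002,-0.004,-0.081,0,0,0,12],[0.002,-0.004,-0.088,0,0,0,12],[0.002,-0.005,-0.095,0,0,0,12],[0.002,-0.005,-0.102,0,0,0,12],[0.002,-0.006,-0.109,0,0,0,12],[0.002,-0.006,-0.116,0,0,0,12],[0.002,-0.006,-0.12,0,0,0,12]]}}

```text
time: 4.9
tool_pos: [0.5522, 0.045, 0.0746]
tcp_rot: [1.151, 1.243, -1.148]
wrist_force: [-0.0, 0.2, 0.1]
width: 0.121
```

```bash
python3 - <<'E'
from h import *
where()
for n,box in dict(top=(217,330,125,240),side=(195,340,150,262)).items():
    im=imaging.read_camera(n);cv2.imwrite(f"pics/{n}2.png",im)
    for p,a in blobs(im,"blue",box): print(n,p,a,(w2t(onz(n,p,.079))*1e3).round(1))
E
```

```text
tray mm [-0.1 29.1] z 0.0746 t 4.9 w 0.121 F [-0.   0.2  0.1] q [ 0.04  0.19  2.01 -0.    0.94 -0.04] 
axes xyz in world: [[0.003, -0.001, -1.0], [0.997, 0.08, 0.003], [0.08, -0.997, 0.001]]
top [317.7, 130.0] 42 [ 133.3 -167.4]
top [234.7, 186.7] 18 [-7.9 60.6]
top [296.6, 205.4] 55 [-66.9 -97.3]
top [325.3, 227.9] 45 [-130.1 -167.1]
side [228.9, 159.3] 29 [ 132.2 -169.9]
side [330.3, 177.2] 61 [-131.5 -168.2]
side [299.4, 193.4] 43 [-68.5 -97.3]
side [204.0, 214.3] 84 [130.2  17.3]
side [289.2, 223.2] 52 [-65.1  -3.5]
side [213.7, 231.5] 11 [92.  58.6]
side [313.4, 241.6] 161 [-127.6   33.5]
side [254.5, 239.0] 60 [-1.3 57. ]
```

{"method": "jog_arm", "body": {"rows": [[0,0,-0.005,0,0,0,12],[0,0,-0.01,0,0,0,12],[0,0,-0.015,0,0,0,12],[0,0,-0.02,0,0,0,12],[0,0,-0.025,0,0,0,12],[0,0,-0.03,0,0,0,12],[0,0,-0.035,0,0,0,12],[0,0,-0.04,0,0,0,12],[0,0,-0.045,0,0,0,12],[0,0,-0.05,0,0,0,12],[0,0,-0.054,0,0,0,12],[0,0,-0.058,0,0,0,12],[0,0,-0.061,0,0,0,12],[0,0,-0.063,0,0,0,12],[0,0,-0.064,0,0,0,12]]}}

```text
time: 6.5
tool_pos: [0.547, 0.1089, 0.0745]
tcp_rot: [1.151, 1.243, -1.148]
wrist_force: [0.6, -0.5, 0.3]
width: 0.121
```

```bash
python3 - <<'E'
from h import *
where()
im=imaging.read_camera("side")
for p,a in blobs(im,"blue",(195,340,185,330)): print(p,a)
cv2.imwrite("pics/3.png",cv2.resize(im[180:330,190:340],None,fx=3,fy=3,interpolation=2))
E
```

```text
tray mm [-0.1 93.2] z 0.0745 t 6.5 w 0.121 F [ 0.6 -0.5  0.3] q [ 0.15  0.19  2.   -0.    0.94  0.07] 
axes xyz in world: [[0.003, -0.001, -1.0], [0.997, 0.08, 0.003], [0.08, -0.997, 0.001]]
[299.4, 193.4] 43
[204.0, 214.4] 83
[289.2, 223.4] 55
[313.3, 241.8] 155
[213.8, 231.7] 10
[245.4, 287.9] 22
[233.3, 314.2] 99
```

View pics/3.png

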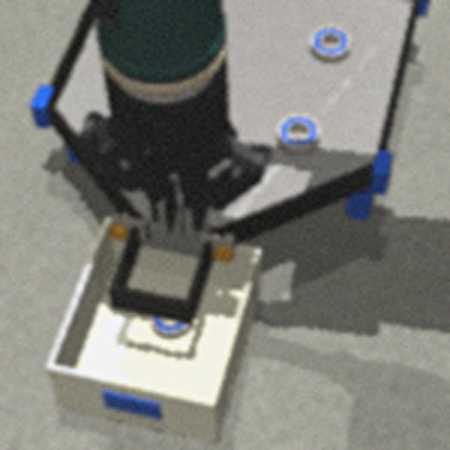

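```bash
python3 - <<'E'
from h import *
print(rel(-.097,-.035,.13,-1,45))
b,_=blobs(imaging.read_camera("side"),"blue",(235,260,275,300))[0];print((w2t(onz("side",b,.012))*1e3).round())
E
```

```text
[-5.570e-02 -9.680e-02  1.281e-01  7.871e-01 -5.000e-04 -3.400e-03]
[ -2. 142.]
```

{"method": "jog_arm", "body": {"rows": [[-0.02,0,0.002,0,0,0,12],[-0.056,0,0.005,0,0,0,12],[-0.056,-0.02,0.03,0.15,0,0,12],[-0.056,-0.05,0.06,0.3,0,0,12],[-0.056,-0.08,0.1,0.45,0,0,12],[-0.056,-0.097,0.128,0.6,0,-0.003,12],[-0.056,-0.097,0.128,0.75,0,-0.003,12],[-0.056,-0.097,0.128,0.787,0,-0.003,12],[-0.056,-0.097,0.128,0.787,0,-0.003,12]]}}

```text
time: 7.5
tool_pos: [0.4603, -0.0271, 0.1304]
tcp_rot: [1.709, 0.786, -1.708]
wrist_force: [-0.3, 0.3, -1.0]
width: 0.116
```

```bash
python3 - <<'E'
from h import *
where();print(rel(-.0968,-.035,.0745,-1,45))
E
```

```text
tray mm [-97.3 -35.6] z 0.1304 t 7.5 w 0.116 F [-0.3  0.3 -1. ] q [-0.11 -0.06  2.15  0.    1.05  0.59] 
axes xyz in world: [[0.001, 0.0, -1.0], [0.76, -0.65, 0.001], [-0.65, -0.76, -0.001]]
[ 0.0559 -0.     -0.0007 -0.001  -0.0008 -0.0006]
```

{"method": "jog_arm", "body": {"rows": [[0.03,0,0,0,0,0,12],[0.05,0,0,0,0,0,12],[0.056,0,0,0,0,0,12],[0.056,0,-0.005,0,0,0,12],[0.056,0,-0.01,0,0,0,12],[0.056,0,-0.014,0,0,0,12],[0.056,0,-0.018,0,0,0,12],[0.056,0,-0.022,0,0,0,12],[0.056,0,-0.028,0,0,0,12],[0.056,0,-0.035,0,0,0,12],[0.056,0,-0.042,0,0,0,12],[0.056,0,-0.049,0,0,0,12],[0.056,0,-0.056,0,0,0,12],[0.056,0,-0.064,0,0,0,12],[0.056,0,-0.072,0,0,0,12],[0.056,0,-0.08,0,0,0,12],[0.056,0,-0.088,0,0,0,12],[0.056,0,-0.096,0,0,0,12],[0.056,0,-0.103,0,0,0,12],[0.056,0,-0.109,0,0,0,12]]}}

```text
time: 9.5
tool_pos: [0.5316, 0.0563, 0.0745]
tcp_rot: [1.709, 0.787, -1.708]
wrist_force: [-0.7, -0.3, -0.4]
width: 0.124
```

{"method": "jog_arm", "body": {"rows": [[0,0,0.01,0,0,0,12],[0,0,0.03,0,0,0,12],[-0.03,0,0.04,0,0,0,12],[-0.05,0,0.05,0,0,0,12],[-0.05,0,0.05,0,0,0,12]]}}

```text
time: 10.0
tool_pos: [0.4993, 0.0163, 0.1272]
tcp_rot: [1.713, 0.783, -1.704]
wrist_force: [1.0, 0.8, -0.3]
width: 0.124
```

```bash
python3 - <<'E'
from h import *
where()
for n,box in dict(top=(217,330,125,240),side=(215,310,165,262)).items():
    im=imaging.read_camera(n);cv2.imwrite(f"pics/{n}4.png",im)
    for p,a in blobs(im,"blue",box): print(n,p,a,(w2t(onz(n,p,.079))*1e3).round(1))
E
```

```text
tray mm [-55.    4.7] z 0.1272 t 10.0 w 0.124 F [ 1.   0.8 -0.3] q [-0.02  0.02  2.08 -0.    1.03  0.69] 
axes xyz in world: [[0.005, -0.0, -1.0], [0.759, -0.651, 0.004], [-0.651, -0.759, -0.003]]
top [317.7, 130.0] 42 [ 133.3 -167.4]
top [248.1, 133.8] 44 [133.4  18.2]
top [233.3, 187.6] 9 [-10.1  64.3]
top [296.6, 205.5] 56 [-67.2 -97.3]
top [325.3, 227.9] 45 [-130.1 -167.1]
side [303.0, 192.8] 16 [ -76.4 -101.3]
side [254.3, 240.5] 49 [-2.  60.9]
side [307.5, 248.0] 35 [-118.4   53. ]
```

```bash
python3 - <<'E'
from h import *
print(rel(-.001,.020,.127,-1,0))
E
```

```text
[-2.300e-03  2.860e-02 -4.910e-02 -7.877e-01 -7.000e-04 -1.700e-03]
```

{"method": "jog_arm", "body": {"rows": [[0,0,0,-0.15,0,0,12],[0,0.01,-0.02,-0.3,0,0,12],[0,0.02,-0.04,-0.45,0,0,12],[0,0.0286,-0.049,-0.6,0,0,12],[0,0.0286,-0.049,-0.75,0,-0.002,12],[0,0.0286,-0.049,-0.788,0,-0.002,12],[0,0.0286,-0.049,-0.788,0,-0.002,12],[0.03,0.0286,-0.049,-0.788,0,-0.002,12],[0.047,0.0286,-0.049,-0.788,0,-0.002,12],[0.0505,0.0286,-0.049,-0.788,0,-0.002,12],[0.0505,0.0286,-0.049,-0.788,0,-0.002,12]]}}

```text
time: 11.2
tool_pos: [0.5507, 0.0357, 0.0729]
tcp_rot: [1.151, 1.248, -1.153]
wrist_force: [0.3, -0.0, 0.9]
width: 0.12
```

```bash
python3 - <<'E'
from h import *
where();print(rel(0,.094,.0745,-1,0))
E
```

```text
tray mm [-2.3 19.9] z 0.0729 t 11.2 w 0.12 F [ 0.3 -0.   0.9] q [ 0.02  0.19  2.01  0.    0.94 -0.06] 
axes xyz in world: [[-0.003, 0.001, -1.0], [0.997, 0.078, -0.003], [0.078, -0.997, -0.001]]
[-0.0015  0.0022 -0.0741 -0.0004 -0.0009  0.003 ]
```

{"method": "jog_arm", "body": {"rows": [[-0.0015,0.0,-0.004,0,0,0.003,12],[-0.0015,0.0,-0.008,0,0,0.003,12],[-0.0015,0,-0.012,0,0,0.003,12],[-0.0015,0,-0.016,0,0,0.003,12],[-0.0015,0.0005,-0.021,0,0,0.003,12],[-0.0015,0.001,-0.026,0,0,0.003,12],[-0.0015,0.001,-0.031,0,0,0.003,12],[-0.0015,0.0015,-0.036,0,0,0.003,12],[-0.0015,0.002,-0.041,0,0,0.003,12],[-0.0015,0.002,-0.046,0,0,0.003,12],[-0.0015,0.002,-0.051,0,0,0.003,12],[-0.0015,0.002,-0.056,0,0,0.003,12],[-0.0015,0.002,-0.061,0,0,0.003,12],[-0.0015,0.002,-0.065,0,0,0.003,12],[-0.0015,0.002,-0.069,0,0,0.003,12],[-0.0015,0.002,-0.072,0,0,0.003,12],[-0.0015,0.002,-0.073,0,0,0.003,12],[-0.0015,0.002,-0.073,0,0,0.003,12]]}}

```text
time: 13.0
tool_pos: [0.5469, 0.1087, 0.0744]
tcp_rot: [1.152, 1.246, -1.151]
wrist_force: [-0.3, -1.0, 0.0]
width: 0.119
```

```bash
python3 - <<'E'
from h import *
where();print(rel(-.0905,-.136,.13,-1,30))
im=imaging.read_camera("side");cv2.imwrite("pics/5.png",cv2.resize(im[180:330,190:340],None,fx=3,fy=3,interpolation=2))
for p,a in blobs(im,"blue",(215,305,225,305)): print(p,a,(w2t(onz("side",p,.012))*1e3).round())
E
```

```text
tray mm [-0.3 93. ] z 0.0744 t 13.0 w 0.119 F [-0.3 -1.   0. ] q [0.15 0.19 2.   0.   0.95 0.07] 
axes xyz in world: [[-0.0, 0.001, -1.0], [0.997, 0.078, -0.0], [0.078, -0.997, -0.001]]
[-5.580e-02 -9.020e-02  2.290e-01  5.234e-01 -9.000e-04  3.000e-04]
[247.7, 276.5] 18 [  2. 113.]
[245.5, 288.3] 12 [ -2. 143.]
```

View pics/5.png

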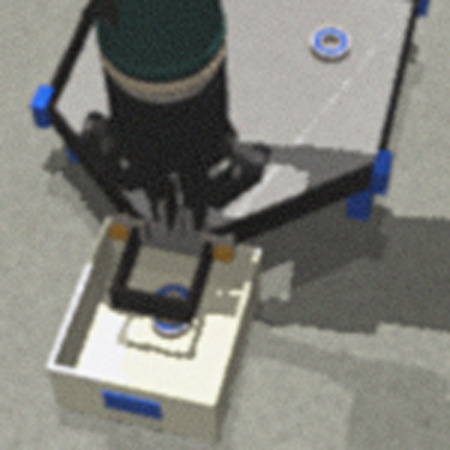

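{"method": "jog_arm", "body": {"rows": [[-0.02,0,0.002,0,0,0,12],[-0.056,0,0.005,0,0,0,12],[-0.056,-0.01,0.04,0.1,0,0,12],[-0.056,-0.03,0.08,0.2,0,0,12],[-0.056,-0.05,0.12,0.3,0,0,12],[-0.056,-0.07,0.16,0.4,0,0,12],[-0.056,-0.087,0.2,0.5,0,0,12],[-0.056,-0.087,0.225,0.523,0,0,12],[-0.056,-0.087,0.225,0.523,0,0,12],[-0.056,-0.087,0.225,0.523,0,0,12]]}}

```text
time: 14.05
tool_pos: [0.4777, -0.123, 0.1303]
tcp_rot: [1.531, 0.965, -1.53]
wrist_force: [0.3, 0.9, 0.1]
width: 0.121
```

```bash
python3 - <<'E'
from h import *
where();print(rel(-.0875,-.132,.0745,-1,30))
E
```

```text
tray mm [ -87.5 -132.5] z 0.1303 t 14.05 w 0.121 F [0.3 0.9 0.1] q [-0.3   0.01  2.09  0.    1.04  0.14] 
axes xyz in world: [[-0.0, 0.001, -1.0], [0.902, -0.432, -0.001], [-0.432, -0.902, -0.001]]
[ 0.0558 -0.0003 -0.0004 -0.0014 -0.0011  0.0006]
```

{"method": "jog_arm", "body": {"rows": [[0.03,0,0,0,0,0,12],[0.05,0,0,0,0,0,12],[0.056,0,0,0,0,0,12],[0.056,0,-0.004,0,0,0,12],[0.056,0,-0.008,0,0,0,12],[0.056,0,-0.012,0,0,0,12],[0.056,0,-0.016,0,0,0,12],[0.056,0,-0.021,0,0,0,12],[0.056,0,-0.027,0,0,0,12],[0.056,0,-0.034,0,0,0,12],[0.056,0,-0.041,0,0,0,12],[0.056,0,-0.048,0,0,0,12],[0.056,0,-0.056,0,0,0,12],[0.056,0,-0.064,0,0,0,12],[0.056,0,-0.072,0,0,0,12],[0.056,0,-0.08,0,0,0,12],[0.056,0,-0.088,0,0,0,12],[0.056,0,-0.095,0,0,0,12],[0.056,0,-0.101,0,0,0,12],[0.056,0,-0.106,0,0,0,12]]}}

```text
time: 16.05
tool_pos: [0.5237, -0.0268, 0.0744]
tcp_rot: [1.531, 0.965, -1.53]
wrist_force: [0.5, 0.3, -0.3]
width: 0.124
```

{"method": "jog_arm", "body": {"rows": [[0,0,-0.005,0,0,0,12],[0,0,-0.011,0,0,0,12],[0,0,-0.018,0,0,0,12],[0,0,-0.025,0,0,0,12],[0,0,-0.031,0,0,0,12],[0,0,-0.036,0,0,0,12],[0,0,-0.039,0,0,0,12],[0,0,-0.04,0,0,0,12],[0,0,-0.02,0,0,0,12],[-0.01,0,0,0,0,0,12],[-0.05,0,0.01,0,0,0,12],[-0.05,0,0.01,0,0,0,12]]}}

```text
time: 17.25
tool_pos: [0.5226, -0.0374, 0.1293]
tcp_rot: [1.536, 0.958, -1.523]
wrist_force: [1.7, 0.5, 1.0]
width: 0.123
```

```bash
python3 - <<'E'
from h import *
where()
for n,box in dict(top=(217,330,125,240),side=(215,310,165,262)).items():
    im=imaging.read_camera(n);cv2.imwrite(f"pics/{n}6.png",im)
    for c in("blue","orange"):
        for p,a in blobs(im,c,box): print(n,c,p,a,(w2t(onz(n,p,.079))*1e3).round(1))
print(rel(-.001,-.022,.127,-1,0))
E
```

```text
tray mm [-36.  -50.8] z 0.1293 t 17.25 w 0.123 F [1.7 0.5 1. ] q [-0.12  0.06  2.04  0.    1.04  0.33] 
axes xyz in world: [[0.008, -0.0, -1.0], [0.901, -0.433, 0.008], [-0.433, -0.901, -0.004]]
top blue [317.7, 130.0] 42 [ 133.3 -167.4]
top blue [246.0, 133.7] 23 [134.   23.8]
top blue [253.7, 183.2] 22 [-1.5 10.6]
top blue [325.2, 227.9] 47 [-130.  -166.9]
side blue [259.9, 225.8] 48 [-3.  19.1]
side blue [307.5, 248.2] 34 [-118.5   53.5]
side orange [247.9, 181.1] 86 [  62.6 -107.2]
side orange [229.2, 256.6] 38 [ 38.  113.6]
side orange [263.5, 261.0] 4 [-35.3 107.1]
[-0.0011  0.0183 -0.0423 -0.5257 -0.0016 -0.0029]
```

{"method": "jog_arm", "body": {"rows": [[0,0,-0.01,-0.15,0,0,12],[0,0.01,-0.03,-0.3,0,0,12],[0,0.0165,-0.0435,-0.45,0,-0.003,12],[0,0.0165,-0.0435,-0.525,0,-0.003,12],[0,0.0165,-0.0435,-0.525,0,-0.003,12],[0.03,0.0165,-0.0435,-0.525,0,-0.003,12],[0.048,0.0165,-0.0435,-0.525,0,-0.003,12],[0.053,0.0165,-0.0435,-0.525,0,-0.003,12],[0.053,0.0165,-0.0435,-0.525,0,-0.003,12]]}}

```text
time: 18.25
tool_pos: [0.5528, -0.0041, 0.0717]
tcp_rot: [1.153, 1.248, -1.154]
wrist_force: [-0.5, -0.2, -0.0]
width: 0.118
```

```bash
python3 - <<'E'
from h import *
where();print(rel(0,.093,.0745,-1,0))
E
```

```text
tray mm [ -3.3 -19.9] z 0.0717 t 18.25 w 0.118 F [-0.5 -0.2 -0. ] q [-0.05  0.19  2.01  0.    0.94 -0.13] 
axes xyz in world: [[-0.003, 0.002, -1.0], [0.997, 0.076, -0.003], [0.076, -0.997, -0.002]]
[-0.0026  0.0031 -0.1129 -0.0022 -0.002   0.003 ]
```

{"method": "jog_arm", "body": {"rows": [[-0.0026,0.001,0,0,0,0.003,12],[-0.0026,0.001,-0.004,0,0,0.003,12],[-0.0026,0.001,-0.008,0,0,0.003,12],[-0.0026,0.001,-0.012,0,0,0.003,12],[-0.0026,0.001,-0.016,0,0,0.003,12],[-0.0026,0.001,-0.021,0,0,0.003,12],[-0.0026,0.001,-0.027,0,0,0.003,12],[-0.0026,0.0015,-0.033,0,0,0.003,12],[-0.0026,0.002,-0.039,0,0,0.003,12],[-0.0026,0.002,-0.045,0,0,0.003,12],[-0.0026,0.0025,-0.051,0,0,0.003,12],[-0.0026,0.003,-0.057,0,0,0.003,12],[-0.0026,0.003,-0.063,0,0,0.003,12],[-0.0026,0.003,-0.069,0,0,0.003,12],[-0.0026,0.003,-0.075,0,0,0.003,12],[-0.0026,0.003,-0.08,0,0,0.003,12],[-0.0026,0.003,-0.085,0,0,0.003,12],[-0.0026,0.003,-0.09,0,0,0.003,12],[-0.0026,0.003,-0.095,0,0,0.003,12],[-0.0026,0.003,-0.1,0,0,0.003,12]]}}

```text
time: 20.25
tool_pos: [0.5481, 0.0963, 0.0745]
tcp_rot: [1.154, 1.246, -1.152]
wrist_force: [0.2, -0.0, 0.4]
width: 0.12
```

{"method": "jog_arm", "body": {"rows": [[0,0,-0.004,0,0,0,12],[0,0,-0.008,0,0,0,12],[0,0,-0.011,0,0,0,12],[0,0,-0.012,0,0,0,12],[0,0,-0.012,0,0,0,12],[-0.005,0,0.01,0,0,0,12],[-0.05,0,0.02,0,0,0,12],[-0.1,0,0.05,0,0,0,12],[-0.14,0,0.1,0,0,0,12],[-0.14,-0.04,0.14,0,0,0,12],[-0.14,-0.09,0.17,0,0,0,12],[-0.14,-0.13,0.2,0,0,0,12],[-0.14,-0.13,0.25,0,0,0,12],[-0.14,-0.13,0.25,0,0,0,12]]}}

```text
time: 21.65
tool_pos: [0.4357, -0.1662, 0.2144]
tcp_rot: [1.155, 1.243, -1.155]
wrist_force: [1.0, 0.2, 0.1]
width: 0.12
```

```bash
python3 - <<'E'
from h import *
where()
im=imaging.read_camera("side");t=imaging.read_camera("top")
for p,a in blobs(im,"blue",(215,275,225,305)): print(p,a)
cv2.imwrite("pics/7.png",np.hstack([cv2.resize(im[160:335,190:340],None,fx=2.6,fy=2.6,interpolation=2),cv2.resize(t[115:290,100:250],None,fx=2.6,fy=2.6,interpolation=2)]))
E
```

```text
tray mm [-132.8 -172.3] z 0.2144 t 21.65 w 0.12 F [1.  0.2 0.1] q [-0.42 -0.13  2.05  0.    1.22 -0.49] 
axes xyz in world: [[0.0, 0.0, -1.0], [0.997, 0.073, 0.0], [0.073, -0.997, -0.0]]
[248.3, 275.0] 43
[246.1, 288.1] 14
```

View pics/7.png

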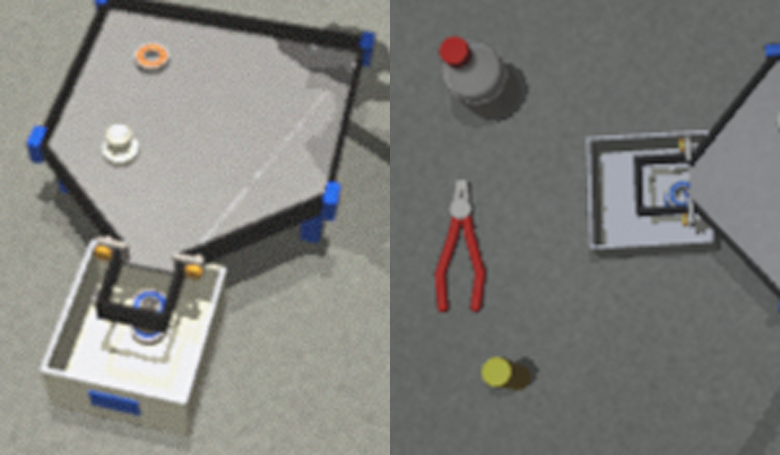

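```bash
python3 - <<'E'
from h import *
t=imaging.read_camera("top");b=blobs(t,"blue",(195,222,170,205));print(b)
p,e=tri(b[0][0],(248.3,275.0));print((w2t(p)*1e3).round(),p[2].round(4),e)
for z in(.012,.03,.07):print(z,*[(w2t(onz(n,q,z))*1e3).round() for n,q in(("top",b[0][0]),("side",(248.3,275.0)))])
for n,im in(("top",t),("side",imaging.read_camera("side"))): cv2.imwrite(f"pics/{n}9.png",im)
cv2.imwrite("pics/8.png",np.hstack([cv2.resize(cv2.imread("pics/side9.png")[240:310,215:285],None,fx=5.7,fy=5.7,interpolation=2),cv2.resize(t[150:220,180:250],None,fx=5.7,fy=5.7,interpolation=2)]))
a0=cv2.imread("pics/top0.png");c=np.abs(a0.astype(int)-t).max(2);
for nm,(x0,x1,y0,y1) in dict(bottle=(112,150,122,165),cutters=(112,142,180,240),glue=(130,157,248,270),calip=(372,408,185,280),scraper=(408,442,160,268)).items(): print(nm,np.percentile(c[y0:y1,x0:x1],[90,97]))
E
```

```text
[([210.8, 189.2], 60)]
[ -4. 127.] 0.0432 0.0024938083927641577
0.012 [  4. 130.] [  1. 109.]
0.03 [ -0. 128.] [ -3. 120.]
0.07 [ -9. 124.] [-12. 142.]
bottle [11. 12.]
cutters [12. 13.]
glue [13. 13.]
calip [ 64. 101.]
scraper [13. 13.]
```

View pics/8.png

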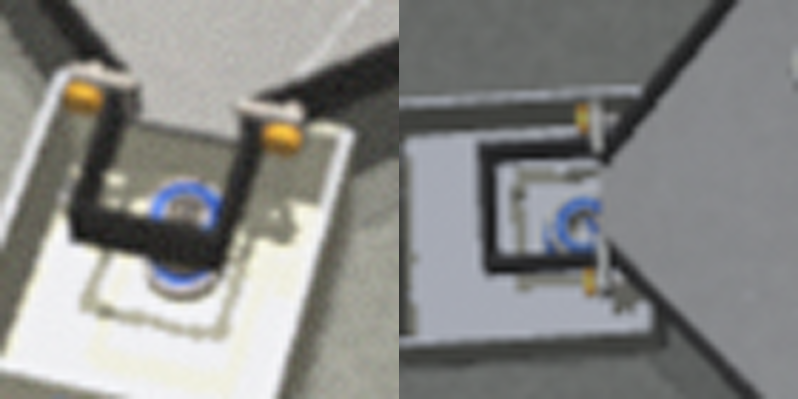

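```bash
python3 - <<'E'
from h import *
for a,b in(((212.6,189.8),(247.5,277.4)),((213.5,189.8),(247.5,278))):
    p,e=tri(a,b);print((w2t(p)*1e3).round(),p[2].round(4),e.round(4))
a,b=cv2.imread("pics/side0.png").astype(int),cv2.imread("pics/side9.png").astype(int)
c=np.abs(a-b).max(2)[140:172,298:390];print("calipers side",np.percentile(c,[50,90,97]))
cv2.imwrite("pics/9.png",np.vstack([cv2.resize(x.astype(np.uint8)[110:190,280:400],None,fx=3.5,fy=3.5) for x in(a,b)]))
E
```

```text
[ -2. 124.] 0.0268 0.0004
[ -1. 122.] 0.0209 0.0006
calipers side [10. 15. 18.]
```

View pics/9.png

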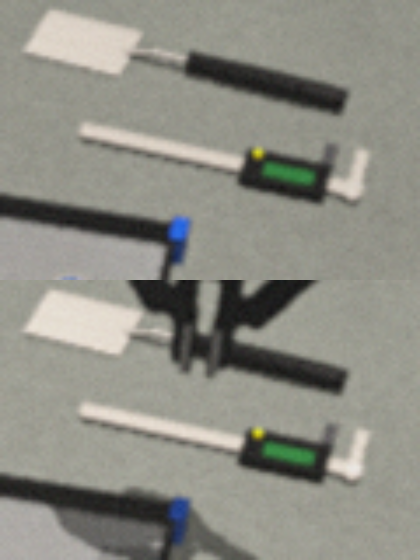

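```bash
python3 -c "
from workcell import finish_job
print(finish_job())"
```

```text
the job is handed in; nothing more can be done
None
```

I pushed the three blue-sealed bearings through the gate one at a time with the fingertips nearly closed, and all three appear to be in the box. I handed the job in at about 22 s of the 67 s allowed, and no verdict was reported.

**Last checks**
- **Tray:** no blue bearing is left in it. The orange bearing and the hub still stand in front of the gate in the last picture. The orange bearing measured within about 2 mm of its start before the last push.
- **Box:** the bearings lie partly on top of each other, so only two rings are visible. I saw the first two drop. The third I infer from the empty tray and gate.
- **Height of the top ring:** the first estimate was 43 mm, but parts of the ring were hidden. Repeating it with the ring centre read by eye gave 21–27 mm. Both are under the 52 mm limit.
- **Bench:** bottle, cutters, glue stick and scraper look unchanged from the top camera. The calipers differed there, most likely because the arm or its shadow was over them. The side camera shows them unmoved.
- **Robot:** it ended clear of everything, and the wrist force readings stayed at or below about 2 N.

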